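# Ready the right dish brush over the enamel basin

## Robot

A 7-joint arm with a two-finger parallel gripper is mounted at the origin on the work surface. World frame = base frame: x ahead of the robot, y to its left, z up, the work surface at z = 0. Lengths are in m, angles in rad, forces in N, time in s.
With the tool pointing down it reaches from about 0.4 to 0.875 m from the base axis. Payload 19.3 kg.
Tool frame: the origin (TCP) lies at the very end of the fingers, on their centre line; the grasp point (between the pads) lies 19 mm behind it; z points along the fingers, y is the line along which they close (so a half turn about z gives the same grasp; the last joint's range is limited). The gripper opens to 85 mm and grips with 20 to 120 N. Pads are 22 mm wide; open, the fingers measure 114 mm over their backs; the gripper's body (76 mm by 85 mm) begins 54 mm behind the grasp point. The pads swing forward as they close: fully open they stand 13 mm farther back than shut.
Start: joints at [-1.391, 0.521, -0.036, 1.599, 0.021, 1.021, -0.113], TCP at [0.155, 0.606, 0.208] pointing down, gripper open.
Joint ranges: [-2.91, 2.91], [-0.3, 2.13], [-1.5, 1.42], [0.17, 2.43], [-1.26, 4.41], [0.16, 1.93], [-2.52, 2.52]. Speed limits (rad/s): [1.89, 1.89, 2.39, 2.39, 3.01, 3.01, 3.01].

## Interface

Orientations are given as [roll, pitch, yaw] about the fixed x, y, z axes, in that order (R = Rz(yaw) Ry(pitch) Rx(roll)).
In Python, from workcell import bot gives the robot as it stands.
- The arm moves only by the tool carry_out, never from a script. Its argument "rows" is a list that holds one entry, the list of rows, each a list of 4 numbers: the shift along the tool's x, y, z in m, then the turn about the tool's z in degrees. In form: [[[x, y, z, twist], ...]]. A call has 1 to 12 rows; each row is the pose to reach, as a shift and turn from the pose commanded when the call began, along the tool's axes at that moment; what a row does not reach only later rows make up. A row lasts 1/12 s, in which the tool goes at most 41.7 mm and 7.16 degrees, less where a joint would pass 70% of its speed; a pose out of reach is approached as far as the arm can. A call with a gripper value outside its range is refused whole. "grip" is the finger opening in m, from 0 to 0.0854, set as the call begins (left out, the last holds). The fingers move at their own pace and stop on an object; "grip_force" is the grip in N (left out, the last holds). Time passes only in rows, so rows that repeat a pose let the fingers close. It gives the time, the measured TCP pose, the force, the opening and the grip force at its end, in the units of the state.
- bot.observe(): the state, without advancing time (a new reading comes with each control period).
- bot.grab_frame(name): name is "side" or "top"; returns a dict with "pixels" (480x640x3 uint8, red, green, blue), "K" (3x3 intrinsics, pixels), "k1" (the pictures are not rectified: a ray, as slopes to the right and down, at radius r is drawn at 1 + k1 r^2 times it, then the intrinsics apply), "pose" (4x4, takes a point from camera to world coordinates). Camera axes: x right, y down, z forward; pixel columns grow to the right and rows downward; lengths in m; the calibration is good to about 2 mm. A picture is of the moment at which its call begins. There is no depth.
- bot.job_done(): hands the job in; it is judged then, once.
Trained networks look in a picture, given as the dict that the camera call returned (one of the last four; its "shot" number tells which), for a name from the list of things; names that differ only in an ending like _2 or _b are one class to them, and where a whole thing is asked for, a point or a joint stands for the part that bears it (a point fixed in the world has none). Each returns a list of dicts, best first, with "conf" (0 to 1); they miss things now and then, are a little off and sometimes report something else, mostly with a low value. They report only what shows in the picture. A call takes as long as a camera call. They do not tell look-alikes from the thing itself.
- bot.look_for(picture, label): "position" ([column, row] in pixels, amid what is visible of it).
- bot.regions_of(picture, label): "region" (480x640 bool, what is visible of it) and "position" ([column, row] in pixels, amid what is visible of it).
- bot.spot_point(picture, label): "position" ([column, row] in pixels: a listed point, or the origin of a listed thing).
The state is a dict: "clock": time; "qpos": joint angles; "qd": joint speeds; "joint_efforts": joint torques, N m; "position": TCP position; "tool_rot": TCP orientation; "force": force on the tool from outside, world axes, zero at the start; "moment": the same for the moment, N m; "grip_width": finger opening in m; "finger_force": force on a finger pad.
Only numpy, scipy, OpenCV 4.12 (cv2) and the standard library are available. Lean on these libraries where they do the work, as an engineer would, in place of code of your own. Each camera call takes 0.05 s, during which the arm holds its last target. There are 200 camera calls.

## Task

Look at what lies in the enamel basin and get ready to scrub it: for the red plastic plate take the soft blue silicone brush, for the round wooden chopping board take the stiff wooden-handled brush. Draw that brush up out of its bay in the caddy, turn it so that its bristles face down and its handle is about level, and keep it raised with its bristles over the middle of the basin, clear above the rim, finishing while you still hold it there steadily. Leave the other brush standing in its bay and everything else where it is.

Things in the scene. Friction and masses are not known exactly. Their poses are not given: they have to be found in the camera images.
- soft_brush: Soft silicone dish brush: blue handle and head, turquoise nubs. 225 mm long, 60-130 g, standing loose and upright in a caddy bay, head down. Origin: middle of the foot (low end of the head) on the handle's axis; z runs up the handle, x points as the bristles do. Stiff rigid handle from z 95 to 225 mm, flat-sided, 16 mm wide (y), 13 mm thick (x); balance point at z 84 mm.
- stiff_brush: Stiff dish brush: pale wooden handle and head, dark brown bristles. 225 mm long, 60-130 g, standing loose and upright in a caddy bay, head down. Origin: middle of the foot (low end of the head) on the handle's axis; z runs up the handle, x points as the bristles do. Stiff rigid handle from z 95 to 225 mm, flat-sided, 16 mm wide (y), 13 mm thick (x); balance point at z 84 mm.
- soft_brush_face (a point): Middle of the bristle tips of the soft brush, at x 30, z 36 mm in the brush's frame. Head: z 0 to 72 mm, 52 mm wide (y), its back from x -6 to 6, bristles from x 6 to 30 mm; neck 22 mm wide, z 72 to 102 mm.
- stiff_brush_face (a point): Middle of the bristle tips of the stiff brush, at x 30, z 36 mm in the brush's frame. Head: z 0 to 72 mm, 52 mm wide (y), its back from x -6 to 6, bristles from x 6 to 30 mm; neck 22 mm wide, z 72 to 102 mm.
- caddy: Fixed steel wire caddy, 85 x 235 mm; origin under its centre on the ledge. Bays at y -75 and 75 mm, inside 42 (x) x 58 mm (y), floor 14, rim 76 mm above the ledge; bar of soap between them, 38 mm high. Either brush in either bay, bristles to the caddy's +x, 3 mm play around the head. Lift a brush straight up 75 mm before turning it; handles standing in it reach 239 mm above the ledge.
- basin: Shallow white enamel basin with blue rim, fixed, 298 mm across the rim, 60 mm high (blue rim bead to 63 mm), floor 4 mm thick. Origin under its centre on the ledge. It holds either the red plate or the wooden board; the other lies in the draining tray.
- plate: Red plastic plate, 172 mm across, 18 mm high, lying flat; origin under its centre. In the basin or in the draining tray.
- board: Round wooden chopping board, 170 mm across, 22 mm thick, lying flat; origin under its centre. In the basin or in the draining tray.
- tray: Square aluminium draining tray, fixed, 200 x 200 x 22 mm, on the left of the ledge; origin under its centre.
- soap: Yellow bottle of washing-up liquid, 60 mm across, 170 mm high, standing on the right; origin under its centre. Leave alone.
- tumbler: Green glass tumbler, 68 mm across, 100 mm high, on the right; origin under its centre. Leave alone.
- mug: White mug, 76 mm across, 75 mm high, near the far edge; origin under its centre. Leave alone.
- rest: Dark wooden chopstick rest, 60 x 20 x 15 mm, low on the ledge on the far left; origin under its centre. Leave alone.
There are look-alikes about, which are no part of the job. Several things have the shape of the board; the one meant has the colours described above.

How it is judged:
On the way:
1. the brush that suits the thing in the basin is drawn up out of its bay, in the fingers, its foot above the caddy's rim (((horizontal distance between plate and basin below 0.06 m and z of soft_brush in the frame of caddy above 0.085 m and contact force between the fingers and soft_brush above 0.5 N) or (horizontal distance between board and basin below 0.06 m and z of stiff_brush in the frame of caddy above 0.085 m and contact force between the fingers and stiff_brush above 0.5 N))), for 0.1 s.
At the end, for the whole second after the job is handed in: The suiting brush is held still by the fingers alone, bristles down within 26 degrees, bristle tips within 60 mm of the basin's centre seen from above and 85 mm or more above the ledge; other brush within 25 mm of its start, upright; all else within 20 mm (((horizontal distance between each of plate, soft_brush_face and basin below 0.06 m and angle between soft_brush's own x axis and vertical above 2.6916 rad and height (world z) of soft_brush_face above 0.085 m and contact force between the fingers and soft_brush above 0.5 N and contact force between soft_brush and basin below 0.1 N and contact force between soft_brush and caddy below 0.1 N and contact force between soft_brush and plate below 0.1 N and contact force between soft_brush and board below 0.1 N and contact force between soft_brush and soap below 0.1 N and contact force between soft_brush and tumbler below 0.1 N and contact force between soft_brush and mug below 0.1 N and contact force between soft_brush and stiff_brush below 0.1 N and linear speed of soft_brush below 0.03 m/s and angular speed of soft_brush below 0.2 rad/s and distance of stiff_brush from where it was at the start of the episode below 0.025 m and angle between stiff_brush's own z axis and vertical below 0.2 rad) or (horizontal distance between each of board, stiff_brush_face and basin below 0.06 m and angle between stiff_brush's own x axis and vertical above 2.6916 rad and height (world z) of stiff_brush_face above 0.085 m and contact force between the fingers and stiff_brush above 0.5 N and contact force between stiff_brush and basin below 0.1 N and contact force between stiff_brush and caddy below 0.1 N and contact force between stiff_brush and plate below 0.1 N and contact force between stiff_brush and board below 0.1 N and contact force between stiff_brush and soap below 0.1 N and contact force between stiff_brush and tumbler below 0.1 N and contact force between stiff_brush and mug below 0.1 N and contact force between stiff_brush and soft_brush below 0.1 N and linear speed of stiff_brush below 0.03 m/s and angular speed of stiff_brush below 0.2 rad/s and distance of soft_brush from where it was at the start of the episode below 0.025 m and angle between soft_brush's own z axis and vertical below 0.2 rad)) and distance of each of plate, board, soap, tumbler, mug, rest from where it was at the start of the episode below 0.02 m); the arm keeps its last pose, push and grip.
It fails at once if the brush that does not suit is drawn or shoved ((horizontal distance between plate and basin below 0.06 m and distance of stiff_brush from where it was at the start of the episode above 0.025 m) or (horizontal distance between board and basin below 0.06 m and distance of soft_brush from where it was at the start of the episode above 0.025 m)).
It fails at once if plate, board, soap bottle, tumbler, mug or chopstick rest is displaced (distance of any of plate, board, soap, tumbler, mug, rest from where it was at the start of the episode above 0.02 m).
It also fails if it takes over 42 s, if anything falls off the work surface, if the arm or the gripper's body presses on something with over 40 N, if the wrist force passes 120 N, or if a joint passes its speed limit or range.

## Working session

There is one attempt and no reset: what is moved stays moved. The work goes in short steps, Python scripts to look and compute and a tool call to move; the robot and the scene stay as the last step left them, time stands still between calls to the robot, and variables do not carry over. Pictures are saved under pics/ and viewed, at most 11 in all, crops included, and the job is handed in when it is done.

Besides the shell and the picture viewer there is one more tool, called after "Call:" as name([rows], argument=value, ...), one row to a line, values as JSON. carry_out: Moves the arm, as the interface text tells. Its arguments: {"type":"object","properties":{"rows":{"type":"array","items":{"type":"array","items":{"type":"array","items":{"type":"number"}}}},"grip":{"type":"number"},"grip_force":{"type":"number"}},"required":["rows"]}

```bash
ls; mkdir -p pics; python3 - <<'E'
from workcell import bot
import cv2
s=bot.observe(); print(s)
for n in("side","top"):
    p=bot.grab_frame(n); cv2.imwrite(f"pics/{n}0.png",p["pixels"][:,:,::-1]); print(n,p["K"],p["k1"],p["pose"])
    for l in("basin","caddy","soft_brush","stiff_brush","plate","board","soap","tumbler","mug","rest"):
        print(l,[(r["position"],round(r["conf"],2)) for r in bot.spot_point(p,l)][:3])
E
```

```text
pics
{'clock': 0.0, 'qpos': array([-1.39120303,  0.5219941 , -0.0363289 ,  1.59994953,  0.02122304,
        1.02112082, -0.11279882]), 'qd': array([ 0.00136932, -0.00098446,  0.00099827, -0.00018389, -0.00160718,
       -0.00093813, -0.00088823]), 'joint_efforts': array([ 1.13726178e-04, -9.27119780e+01,  1.98019199e+00, -3.69927263e+01,
        1.78764848e-02,  8.13331601e-03,  2.96864425e-05]), 'position': array([0.15446025, 0.60526395, 0.20765909]), 'tool_rot': array([-3.14051073e+00,  9.57803562e-05,  2.89180290e+00]), 'force': array([ 0.0144442,  0.3868943, -0.1722002]), 'moment': array([-0.03006845, -0.00943054, -0.00801373]), 'finger_force': 0.0, 'grip_width': 0.08509819691119584}
side [[438.48286189   0.         314.4038958 ]
 [  0.         438.48286189 239.40363161]
 [  0.           0.           1.        ]] -0.005969559775148851 [[-0.95830477  0.16652628 -0.23220887  0.87759312]
 [ 0.28567874  0.5762388  -0.76572613  1.08001291]
 [ 0.00629424 -0.80013614 -0.59978541  0.88674648]
 [ 0.          0.          0.          1.        ]]
basin [([304.9, 210.3], 0.66)]
caddy [([331.
[... 349 characters left out ...]
[[501.79693376   0.         317.2124925 ]
 [  0.         501.79693376 230.77796148]
 [  0.           0.           1.        ]] -0.0039289856980031625 [[ 0.01148363 -0.98650981  0.16329887  0.37020724]
 [-0.99977084 -0.01427822 -0.01594991  0.03389364]
 [ 0.01806636 -0.16307828 -0.98644771  1.22823544]
 [ 0.          0.          0.          1.        ]]
basin []
caddy [([246.1, 235.3], 0.63)]
soft_brush [([279.3, 242.6], 0.89)]
stiff_brush [([217.3, 237.4], 0.57)]
plate [([419.4, 247.1], 0.59), ([284.1, 230.6], 0.23)]
board [([212.6, 321.1], 0.92), ([220.9, 152.4], 0.73), ([99.0, 275.4], 0.62)]
soap [([523.8, 287.2], 0.59)]
tumbler [([511.6, 211.8], 0.84)]
mug [([329.5, 154.7], 0.97)]
rest []
```

View pics/side0.png

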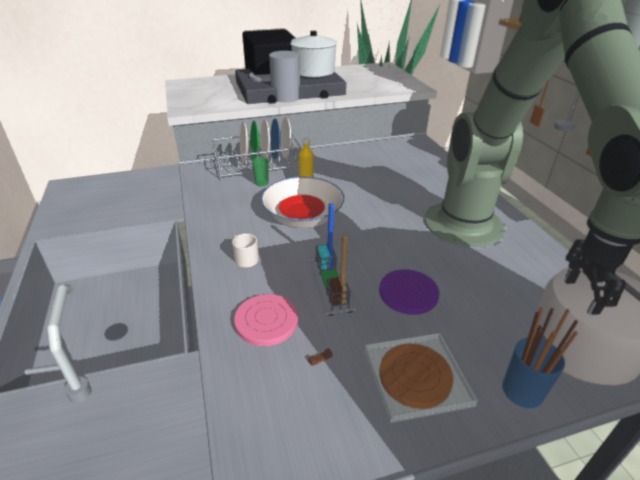

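View pics/top0.png

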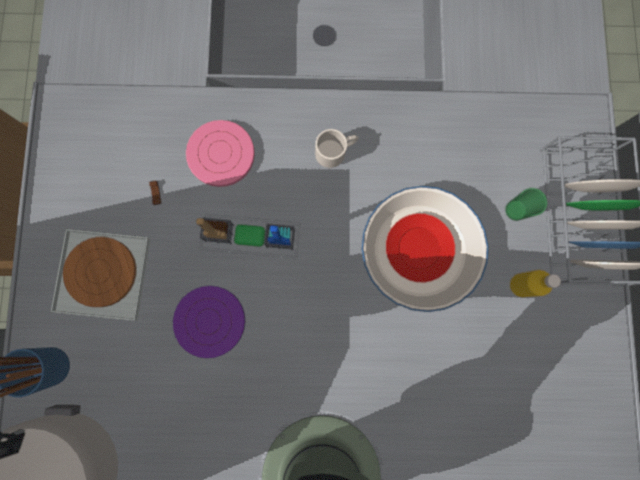

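The red plate is in the basin (top image 421,247), so I need the soft blue brush, which stands in the caddy bay at (280,236). Its nubs face +x, away from the base. The tool can only twist about vertical, so I'll tip the brush in the fingers by dragging its foot on the ledge.

```bash
cat > h.py <<'E'
from workcell import bot
import cv2, numpy as np
def ray(p,uv):
    n=cv2.undistortPoints(np.array([[uv]],float),p["K"],np.array([p["k1"],0,0,0.]))[0,0]
    T=p["pose"]; return T[:3,3], T[:3,:3]@np.array([n[0],n[1],1])
def onz(p,uv,z):
    o,d=ray(p,uv); return (o+d*(z-o[2])/d[2]).round(4)
def tri(p,a,q,b):
    o1,d1=ray(p,a);o2,d2=ray(q,b)
    s=np.linalg.lstsq(np.c_[d1,-d2],o2-o1,rcond=None)[0]
    x,y=o1+s[0]*d1,o2+s[1]*d2; return ((x+y)/2).round(4),np.linalg.norm(x-y).round(4)
def proj(p,X):
    T=np.linalg.inv(p["pose"]);c=T[:3,:3]@np.array(X)+T[:3,3]
    return cv2.projectPoints(np.array([c]),np.zeros(3),np.zeros(3),p["K"],np.array([p["k1"],0,0,0.]))[0].ravel().round(1)
E
python3 - <<'E'
from h import *
s=bot.grab_frame("side");t=bot.grab_frame("top")
a=cv2.resize(t["pixels"][195:275,180:320],None,fx=5,fy=5,interpolation=cv2.INTER_CUBIC)
b=cv2.resize(s["pixels"][195:320,285:375],None,fx=4,fy=4,interpolation=cv2.INTER_CUBIC)
im=np.zeros((500,700+360-260,3),np.uint8)
a=cv2.resize(t["pixels"][205:265,230:310],None,fx=5,fy=5,interpolation=cv2.INTER_CUBIC)
im[:300,:400]=a; im[:500,420:780]=b
cv2.imwrite("pics/crop.png",im[:,:,::-1])
# basin rim: points in top image for z .063
m=bot.regions_of(t,"basin")
for r in m[:2]:
    c=max(cv2.findContours(r["region"].astype(np.uint8),0,1)[0],key=len)
    w=np.array([onz(t,q,.063)[:2] for q in c[:,0].astype(float)])
    print(r["conf"],cv2.minEnclosingCircle(w.astype(np.float32)))
for n,uv,z in(("basin c",(425,248),.063),("basinL",(362,248),.063),("mug",(331,147),.075),("cad corner R",(295,225),.076),("cad R2",(295,248),.076),("cad L",(201,222),.076),("cad L2",(201,240),.076),("purple",(209,321),.02)): print(n,onz(t,uv,z))
E
```

```text
basin c [ 0.5257 -0.2388  0.063 ]
basinL [ 0.5237 -0.0904  0.063 ]
mug [ 0.7652 -0.0155  0.075 ]
cad corner R [0.5738 0.0672 0.076 ]
cad R2 [0.5198 0.0662 0.076 ]
cad L [0.5777 0.2857 0.076 ]
cad L2 [0.5355 0.2836 0.076 ]
purple [0.3505 0.2675 0.02  ]
```

View pics/crop.png

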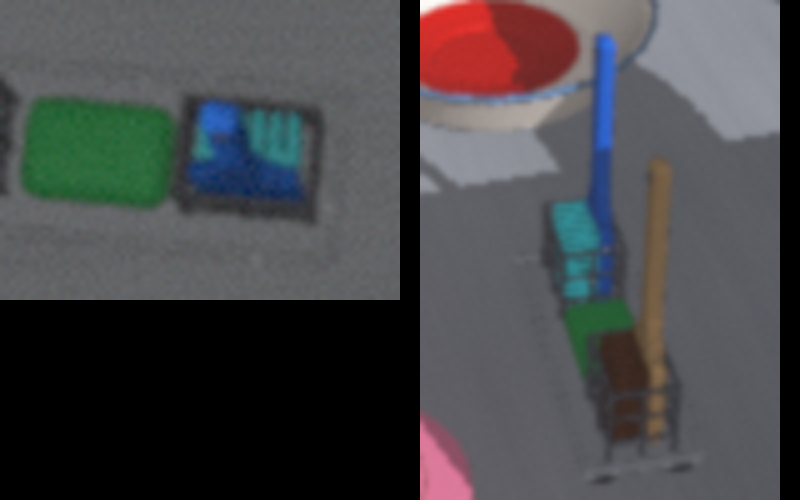

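```bash
python3 - <<'E'
from h import *
s=bot.grab_frame("side");t=bot.grab_frame("top")
print(tri(t,(273.6,228.4),s,(331,205.5)), onz(t,(273.6,228.4),.239), onz(s,(331,205.5),.237))
X=np.array([.542,.115,.239])
m=bot.regions_of(s,"basin");print(len(m))
for l in("basin","mug","plate"):
  for p,n in((s,"s"),(t,"t")):
    for r in bot.regions_of(p,l)[:1]: 
        ys,xs=np.where(r["region"]);print(l,n,r["conf"],xs.min(),xs.max(),ys.min(),ys.max())
# rim by top pts
for uv in((362,248),(488,248),(425,187),(425,309)): print(onz(t,uv,.063))
q=bot.observe();print(q["position"],np.degrees(q["tool_rot"]))
from scipy.spatial.transform import Rotation as R
print(R.from_euler("xyz",q["tool_rot"]).as_matrix().round(3))
E
```

```text
(array([0.5369, 0.1062, 0.2326]), np.float64(0.0038)) [0.5375 0.105  0.239 ] [0.5376 0.1139 0.237 ]
1
basin s 0.87 260 343 176 227
basin t 0.82 362 487 185 310
mug s 0.59 233 258 234 266
mug t 0.68 316 358 129 167
plate s 0.87 279 324 195 219
plate t 0.8 386 455 213 282
[ 0.5237 -0.0904  0.063 ]
[ 0.5278 -0.3879  0.063 ]
[ 0.6733 -0.2423  0.063 ]
[ 0.384  -0.2354  0.063 ]
[0.15452481 0.60559261 0.20820216] [-1.79999408e+02 -2.80200821e-04  1.65684854e+02]
[[-0.969  0.247 -0.   ]
 [ 0.247  0.969 -0.   ]
 [ 0.    -0.    -1.   ]]
```

Call:
carry_out([
  [[0,0,-0.04,0],[0,0,-0.08,0],[-0.01,-0.01,-0.12,0],[-0.04,-0.032,-0.13,0],[-0.07,-0.056,-0.13,-2],[-0.1,-0.08,-0.13,-4],[-0.13,-0.104,-0.13,-6],[-0.16,-0.128,-0.13,-8],[-0.19,-0.15,-0.13,-10],[-0.22,-0.174,-0.13,-10.8],[-0.25,-0.197,-0.13,-10.8],[-0.28,-0.22,-0.13,-10.8]],
], grip=0.085)

```text
clock: 2.7
position: [0.3723, 0.3215, 0.3385]
tool_rot: [3.141, 0.0, 3.08]
force: [0.2, 0.7, -0.5]
grip_width: 0.0848
finger_force: 0.0
```

```bash
cat >> h.py <<'E'
from scipy.spatial.transform import Rotation as R
def rel(target,yaw=None):
    q=bot.observe();M=R.from_euler("xyz",q["tool_rot"]).as_matrix()
    print("t",q["clock"],"pos",q["position"].round(4),"yaw",np.degrees(q["tool_rot"][2]).round(1),"grip",round(q["grip_width"],4),"ff",q["finger_force"],"F",q["force"].round(1))
    print("shift",(M.T@(np.array(target)-q["position"])).round(4))
E
python3 -c "
from h import *
rel([.538,.106,.33])"
```

```text
t 2.7 pos [0.3723 0.3215 0.3385] yaw 176.5 grip 0.0848 ff 0.0 F [ 0.2  0.7 -0.5]
shift [-0.1786 -0.2049  0.0084]
```

Call:
carry_out([
  [[-0.022,-0.025,0,0],[-0.045,-0.051,0,0],[-0.067,-0.077,0,0],[-0.09,-0.102,0,0],[-0.112,-0.128,0,0],[-0.134,-0.153,0,0],[-0.156,-0.179,0,0],[-0.178,-0.204,0,0],[-0.178,-0.204,0,0],[-0.178,-0.204,0,0],[-0.178,-0.204,0,0]],
])

```text
clock: 3.62
position: [0.5364, 0.109, 0.3381]
tool_rot: [3.141, -0.0, 3.08]
force: [0.4, 0.4, -0.6]
grip_width: 0.0846
finger_force: 0.0
```

```bash
python3 - <<'E'
from h import *
rel([.538,.106,.176])
s=bot.grab_frame("side")
cv2.imwrite("pics/s1.png",cv2.resize(s["pixels"][60:320,240:460],None,fx=2.3,fy=2.3)[:,:,::-1])
E
```

```text
t 3.6167 pos [0.5364 0.109  0.3381] yaw 176.5 grip 0.0846 ff 0.0 F [ 0.4  0.4 -0.6]
shift [-0.0018 -0.0029  0.1621]
```

View pics/s1.png

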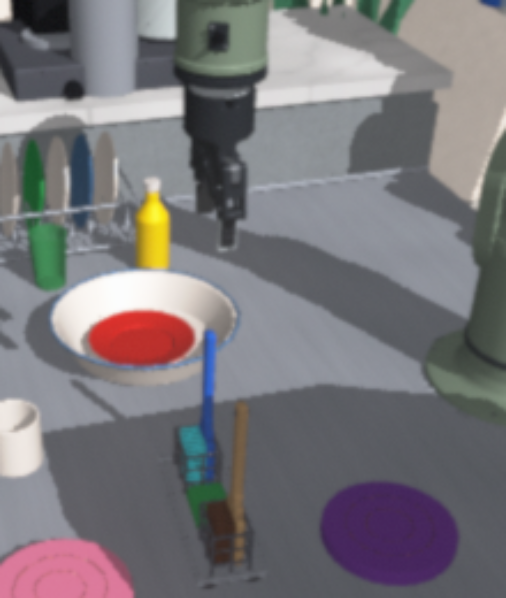

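The blue handle top is at (210,335) in the crop, with the open fingers right above it at about (207,205) and (228,245). I'll descend and grip lightly.

Call:
carry_out([
  [[-0.002,-0.003,0.03,0],[-0.002,-0.003,0.06,0],[-0.002,-0.003,0.085,0],[-0.002,-0.003,0.105,0],[-0.002,-0.003,0.125,0],[-0.002,-0.003,0.145,0],[-0.002,-0.003,0.162,0],[-0.002,-0.003,0.162,0],[-0.002,-0.003,0.162,0]],
])

```text
clock: 4.42
position: [0.5379, 0.1063, 0.1763]
tool_rot: [-3.141, -0.001, 3.081]
force: [0.1, -0.9, 0.7]
grip_width: 0.0851
finger_force: 0.0
```

Call:
carry_out([
  [[0,0,0,0],[0,0,0,0],[0,0,0,0],[0,0,0,0],[0,0,0,0],[0,0,0,0],[0,0,0,0],[0,0,0,0],[0,0,0,0],[0,0,0,0],[0,0,0,0],[0,0,0,0]],
], grip=0.0, grip_force=40)

```text
clock: 5.42
position: [0.5387, 0.1057, 0.1765]
tool_rot: [3.141, 0.001, 3.08]
force: [-0.1, 1.5, 5.1]
grip_width: 0.0153
finger_force: 40.9
```

Call:
carry_out([
  [[0,0,-0.012,0],[0,0,-0.028,0],[0,0,-0.046,0],[0,0,-0.066,0],[0,0,-0.086,0],[0,0,-0.106,0],[0,0,-0.12,0],[0,0,-0.125,0],[0,0,-0.125,0],[0,0,-0.125,0]],
])

```text
clock: 6.25
position: [0.5381, 0.1055, 0.3004]
tool_rot: [-3.141, -0.001, 3.08]
force: [-0.4, 0.1, -1.3]
grip_width: 0.0156
finger_force: 40.0
```

Call:
carry_out([
  [[0.008,-0.01,0,0],[0.018,-0.022,0,0],[0.03,-0.036,0,0],[0.042,-0.051,0,0],[0.054,-0.066,0,0],[0.066,-0.081,0,0],[0.078,-0.096,0,0],[0.09,-0.11,0,0],[0.098,-0.12,0,0],[0.101,-0.124,0,0],[0.101,-0.124,0,0],[0.101,-0.124,0,0]],
])

```text
clock: 7.25
position: [0.4304, -0.0115, 0.301]
tool_rot: [3.142, 0.0, 3.081]
force: [0.4, -0.1, -0.8]
grip_width: 0.0152
finger_force: 40.0
```

```bash
python3 - <<'E'
from h import *
rel([.43,-.012,.165])
s=bot.grab_frame("side");t=bot.grab_frame("top")
im=np.hstack([cv2.resize(s["pixels"][60:340,230:430],(400,560)),cv2.resize(t["pixels"][120:400,220:420],(400,560))])
cv2.imwrite("pics/s2.png",im[:,:,::-1])
E
```

```text
t 7.25 pos [ 0.4304 -0.0115  0.301 ] yaw 176.5 grip 0.0152 ff 40.02691090106964 F [ 0.4 -0.1 -0.8]
shift [ 0.0004 -0.0005  0.136 ]
```

View pics/s2.png

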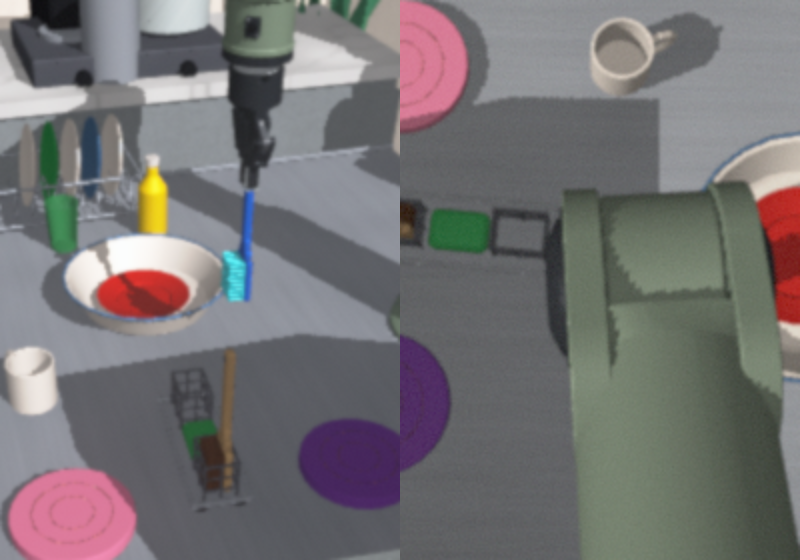

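Call:
carry_out([
  [[0.008,0,0.02,0],[0.018,0,0.045,0],[0.018,0,0.075,0],[0.018,0,0.1,0],[0.018,0,0.12,0],[0.018,0,0.133,0],[0.018,0,0.133,0],[0.018,0,0.137,0],[0.018,0,0.14,0],[0.018,0,0.14,0],[0.018,0,0.14,0]],
], grip_force=20)

```text
clock: 8.27
position: [0.413, -0.0107, 0.162]
tool_rot: [3.141, 0.002, 3.08]
force: [-0.1, 0.8, 3.2]
grip_width: 0.0153
finger_force: 40.6
```

Call:
carry_out([
  [[0,0,0,0],[0,0,0,0],[-0.008,0,0,0],[-0.016,0,0,0],[-0.024,0,0,0],[-0.032,0,0,0],[-0.04,0,0.0,0],[-0.048,0,0.001,0],[-0.056,0,0.002,0],[-0.064,0,0.003,0],[-0.064,0,0.003,0]],
], grip=0.0, grip_force=20)

```text
clock: 9.18
position: [0.4781, -0.0149, 0.1584]
tool_rot: [-3.142, 0.002, 3.08]
force: [-1.4, 0.2, 12.6]
grip_width: 0.0158
finger_force: 42.2
```

```bash
python3 - <<'E'
from h import *
rel([.43,-.012,.165])
s=bot.grab_frame("side")
cv2.imwrite("pics/s3.png",cv2.resize(s["pixels"][120:300,240:420],(540,540))[:,:,::-1])
E
```

```text
t 9.1833 pos [ 0.4781 -0.0149  0.1584] yaw 176.5 grip 0.0158 ff 42.19717025756836 F [-1.4  0.2 12.6]
shift [ 0.0481 -0.     -0.0067]
```

View pics/s3.png

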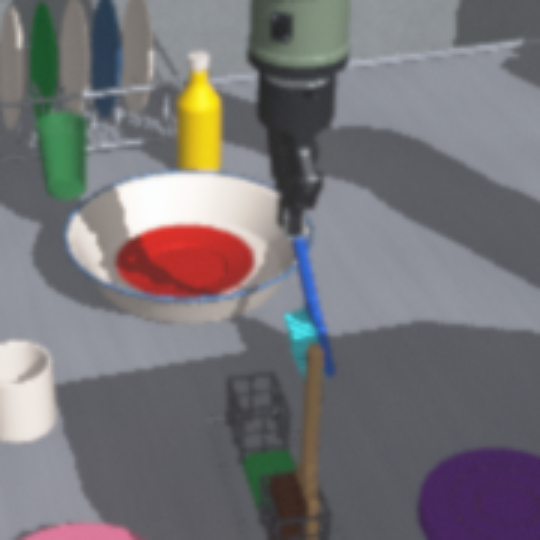

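The brush leans as intended, handle toward +x and nubs underneath (blue handle from 300,240 to 330,375), so I'll continue the arc.

Call:
carry_out([
  [[-0.015,0,0.004,0],[-0.03,0,0.009,0],[-0.045,0,0.015,0],[-0.06,0,0.023,0],[-0.073,0,0.032,0],[-0.086,0,0.042,0],[-0.098,0,0.053,0],[-0.108,0,0.065,0],[-0.118,0,0.078,0],[-0.126,0,0.091,0],[-0.133,0,0.105,0],[-0.138,0,0.118,0]],
])

```text
clock: 10.23
position: [0.6154, -0.0235, 0.0394]
tool_rot: [3.142, 0.002, 3.08]
force: [2.3, -0.8, 2.2]
grip_width: 0.0156
finger_force: 37.8
```

```bash
python3 - <<'E'
from h import *
rel([.43,-.012,.012])
s=bot.grab_frame("side")
cv2.imwrite("pics/s4.png",cv2.resize(s["pixels"][120:320,230:430],(600,600))[:,:,::-1])
E
```

```text
t 10.2333 pos [ 0.6154 -0.0235  0.0394] yaw 176.5 grip 0.0156 ff 37.783777713775635 F [ 2.3 -0.8  2.2]
shift [1.858e-01 1.000e-04 2.710e-02]
```

View pics/s4.png

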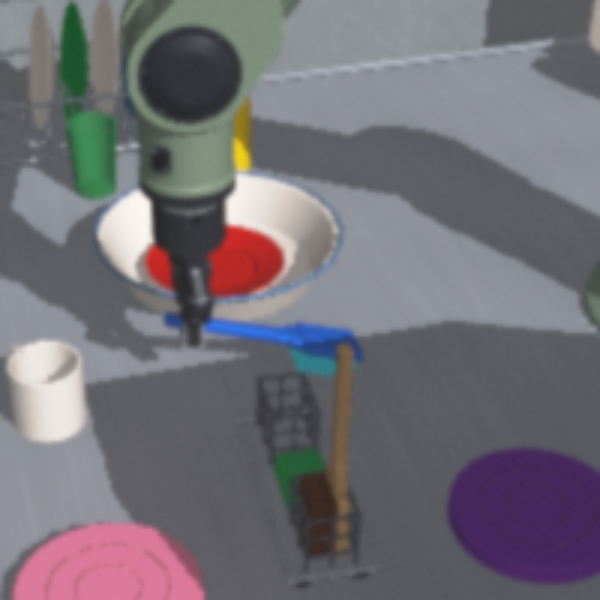

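Call:
carry_out([
  [[-0.003,0,0.009,0],[-0.005,0,0.018,0],[-0.006,0,0.024,0],[-0.007,0,0.027,0],[-0.007,0,0.027,0],[-0.007,0,0.027,0]],
])

```text
clock: 10.78
position: [0.6203, -0.0238, 0.0132]
tool_rot: [-3.142, -0.001, 3.08]
force: [-0.9, 0.4, 0.3]
grip_width: 0.0152
finger_force: 36.9
```

Call:
carry_out([
  [[0,0,0,0],[0,0,0,0],[0,0,0,0],[0,0,0,0],[0,0,0,0],[0,0,0,0]],
], grip=0.05)

```text
clock: 11.28
position: [0.6207, -0.0237, 0.0133]
tool_rot: [3.142, 0.0, 3.08]
force: [-1.1, -0.8, 0.6]
grip_width: 0.0495
finger_force: 0.0
```

```bash
python3 - <<'E'
from h import *
rel([.43,-.012,.012])
s=bot.grab_frame("side")
cv2.imwrite("pics/s5.png",cv2.resize(s["pixels"][190:260,260:370],(770,490),interpolation=cv2.INTER_CUBIC)[:,:,::-1])
for l in("soft_brush","soft_brush_face"):
    for r in bot.spot_point(s,l)[:2]: print(l,r["conf"],r["position"],onz(s,r["position"],.03 if l=="soft_brush" else 0))
E
```

```text
t 11.2833 pos [ 0.6207 -0.0237  0.0133] yaw 176.5 grip 0.0495 ff 0.0 F [-1.1 -0.8  0.6]
shift [0.191  0.     0.0013]
soft_brush 0.83 [347.1, 230.0] [ 0.4254 -0.0337  0.03  ]
soft_brush_face 0.73 [335.2, 240.7] [ 0.4692 -0.0257  0.    ]
```

View pics/s5.png

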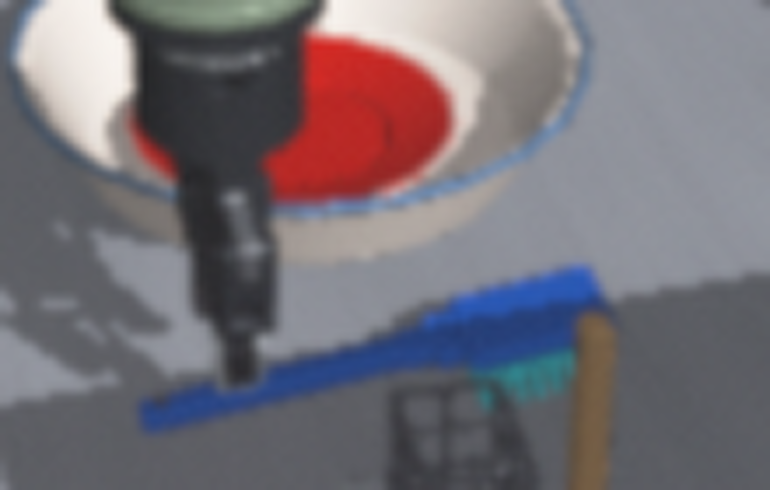

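The brush lies on its nubs and handle end, as expected (handle end 150,415; head near 540,320). I'll slide along the handle to the neck, near the balance point, and regrip firmly.

Call:
carry_out([
  [[0.015,0,0,0],[0.032,0,0,0],[0.05,0,0,0],[0.068,0,0,0],[0.082,0,0,0],[0.09,0,0.0,0],[0.09,0,0.001,0],[0.09,0,0.001,0]],
])

```text
clock: 12.1
position: [0.5314, -0.0182, 0.0123]
tool_rot: [3.142, 0.001, 3.08]
force: [0.6, 0.2, -0.2]
grip_width: 0.0499
finger_force: 0.0
```

Call:
carry_out([
  [[0,0,0,0],[0,0,0,0],[0,0,0,0],[0,0,0,0],[0,0,0,0],[0,0,0,0],[0,0,0,0],[0,0,0,0],[0,0,0,0]],
], grip=0.0, grip_force=90)

```text
clock: 12.85
position: [0.5308, -0.0182, 0.0122]
tool_rot: [-3.142, 0.0, 3.08]
force: [-0.2, 0.0, 0.4]
grip_width: -0.0004
finger_force: 0.0
```

Call:
carry_out([
  [[0,0,-0.01,0],[0,0,-0.025,0],[0,0,-0.045,0],[0,0,-0.07,0],[0,0,-0.1,0],[0,0,-0.13,0],[0,0,-0.16,0],[0,0,-0.19,0],[0,0,-0.21,0],[0,0,-0.22,0],[0,0,-0.22,0],[0,0,-0.22,0]],
])

```text
clock: 13.85
position: [0.5306, -0.0181, 0.2322]
tool_rot: [3.141, 0.0, 3.08]
force: [-0.8, 0.6, -1.0]
grip_width: 0.0003
finger_force: 0.0
```

```bash
python3 - <<'E'
from h import *
rel([.527+.06,-.239,.235])
s=bot.grab_frame("side")
for l in("soft_brush","soft_brush_face"):
    for r in bot.spot_point(s,l)[:2]: print(l,r["conf"],r["position"],onz(s,r["position"],.25 if l=="soft_brush" else 0.22))
cv2.imwrite("pics/s6.png",cv2.resize(s["pixels"][120:300,240:420],(540,540))[:,:,::-1])
E
```

```text
t 13.85 pos [ 0.5306 -0.0181  0.2322] yaw 176.5 grip 0.0003 ff 0.0 F [-0.8  0.6 -1. ]
shift [-0.0698 -0.217  -0.0028]
soft_brush 0.98 [347.3, 229.9] [0.5409 0.252  0.25  ]
soft_brush_face 0.78 [333.3, 242.3] [0.5773 0.2536 0.22  ]
```

View pics/s6.png

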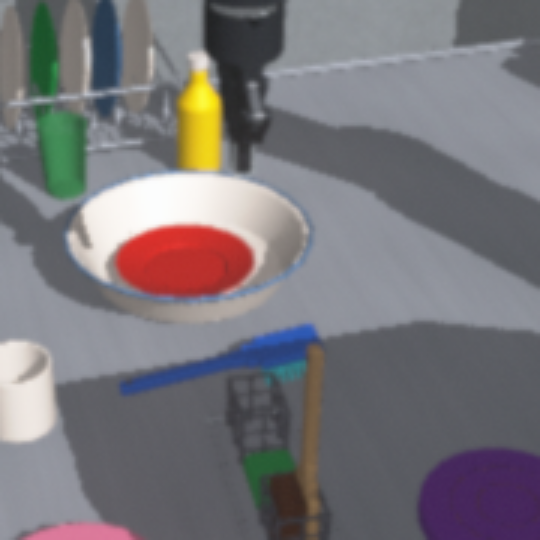

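The fingers closed empty. The brush still lies there, handle end at (122,388) and head at (285,340) in the crop. I'll measure where it actually is.

```bash
python3 - <<'E'
from h import *
s=bot.grab_frame("side");t=bot.grab_frame("top")
for l,p in(("s",s),("t",t)):
    for r in bot.regions_of(p,"soft_brush")[:1]:
        hsv=cv2.cvtColor(p["pixels"],cv2.COLOR_RGB2HSV)
        m=r["region"];ys,xs=np.where(m);print(l,r["conf"],m.sum(),xs.min(),xs.max(),ys.min(),ys.max())
        h=hsv[...,0];mm=(h>105)&(h<125)&(hsv[...,1]>140)&m   # blue, no turquoise
        for c in range(xs.min(),xs.max()+1,4):
            rr=np.where(mm[:,c])[0]
            if len(rr): print(c,rr.min(),rr.max(),end=" | ")
        print()
        ye=(281,249.3)
print(onz(s,(281,249.5),.008),onz(s,(300,244.5),.018),onz(s,(310,242),.024), onz(s,(345,230.5),.041))
E
```

```text
s 0.61 483 281 345 228 250
281 248 250 | 285 247 249 | 289 246 248 | 293 245 247 | 297 244 246 | 301 243 245 | 305 242 244 | 309 241 243 | 313 239 242 | 317 238 241 | 321 235 241 | 325 233 241 | 329 232 242 | 333 231 240 | 337 230 239 | 341 229 235 | 
[ 0.6569 -0.0196  0.008 ] [ 0.5941 -0.0156  0.018 ] [ 0.5614 -0.0119  0.024 ] [ 0.4389 -0.0187  0.041 ]
```

```bash
python3 - <<'E'
from h import *
s=bot.grab_frame("side");t=bot.grab_frame("top")
print("tip proj",proj(s,[.5306,-.0181,.2322]),proj(s,[.5306,-.0181,.245]))
print("old open tips", proj(s,[.6207,-.0237+.025,.0133+.006]),proj(s,[.6207,-.0237+.035,.0133+.006]))
print("handle at old",proj(s,[.6207,-.0237,.0133]),"neck",proj(s,[.5306,-.0181,.027]))
print("foot,end if axis y tcp",proj(s,[.437,-.012,.041]),proj(s,[.657,-.026,.008]))
im=np.hstack([cv2.resize(s["pixels"][150:260,260:370],(400,400),interpolation=2),cv2.resize(t["pixels"][150:300,250:400],(400,400),interpolation=2)])
cv2.imwrite("pics/s7.png",im[:,:,::-1])
E
```

```text
tip proj [319.3 183.7] [319.4 180. ]
old open tips [293.4 248.7] [294.2 250.5]
handle at old [291.5 245.6] neck [318.5 238.6]
foot,end if axis y tcp [346.2 231.5] [280.5 248.3]
```

View pics/s7.png

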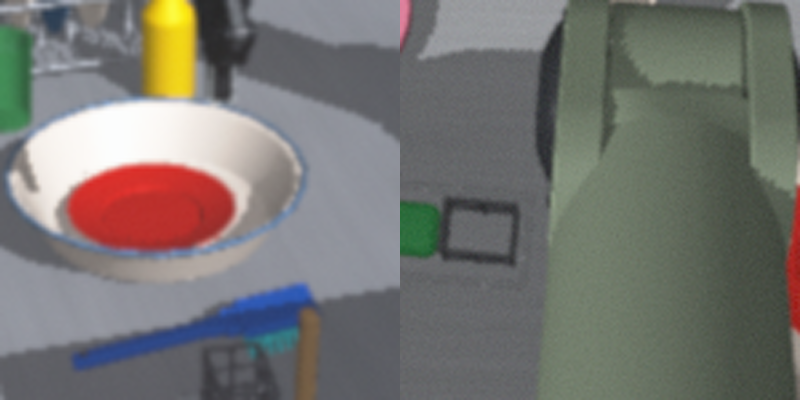

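```bash
python3 - <<'E'
from h import *
s=bot.grab_frame("side")
print("s1 near tip obs (339,168):",[proj(s,[.5364,.109+.05,z]) for z in(.338,.351,.364)])
print("s2 tip obs (355,153.5):",[proj(s,[.4304,-.0115+.01,z]) for z in(.301,.313,.325)])
print("s6 tip obs (320.5,176.5):",[proj(s,[.5306,-.0181,z]) for z in(.232,.245,.258)])
print("rim near/far obs rows?",proj(s,[.527,-.239+.149,.063]),proj(s,[.527,-.239-.149,.063]))
E
```

```text
s1 near tip obs (339,168): [array([338.2, 181. ]), array([338.4, 176.4]), array([338.6, 171.8])]
s2 tip obs (355,153.5): [array([354. , 161.2]), array([354.2, 157.4]), array([354.5, 153.7])]
s6 tip obs (320.5,176.5): [array([319.3, 183.8]), array([319.4, 180. ]), array([319.4, 176.1])]
rim near/far obs rows? [313.4 217.5] [291.6 176.2]
```

In every picture the fingertips appear about 24 mm higher than the reported TCP, so they closed just above the neck. I'll reopen, go lower and check the force on the way.

Call:
carry_out([
  [[0,0,0.03,0],[0,0,0.06,0],[0,0,0.09,0],[0,0,0.12,0],[0,0,0.15,0],[0,0,0.175,0],[0,0,0.2,0],[0,0,0.215,0],[0,0,0.224,0],[0,0,0.23,0],[0,0,0.23,0]],
], grip=0.05)

```text
clock: 15.27
position: [0.5306, -0.0183, 0.0017]
tool_rot: [-3.141, -0.001, 3.08]
force: [-0.3, -0.0, -0.8]
grip_width: 0.05
finger_force: 0.0
```

Call:
carry_out([
  [[0,0,0.003,0],[0,0,0.006,0],[0,0,0.008,0],[0,0,0.008,0]],
])

```text
clock: 15.6
position: [0.5309, -0.0181, -0.0057]
tool_rot: [3.141, 0.0, 3.08]
force: [-0.5, 0.7, -0.8]
grip_width: 0.0498
finger_force: 0.0
```

Call:
carry_out([
  [[0,0,0.004,0],[0,0,0.007,0],[0,0,0.009,0],[0,0,0.009,0]],
])

```text
clock: 15.93
position: [0.5306, -0.0183, -0.0152]
tool_rot: [-3.142, -0.001, 3.08]
force: [-0.1, 0.2, 0.3]
grip_width: 0.05
finger_force: 0.0
```

Call:
carry_out([
  [[0,0,0,0],[0,0,0,0],[0,0,0,0],[0,0,0,0],[0,0,0,0],[0,0,0,0],[0,0,0,0],[0,0,0,0],[0,0,0,0]],
], grip=0.0, grip_force=90)

```text
clock: 16.68
position: [0.5309, -0.0183, -0.0146]
tool_rot: [3.142, 0.0, 3.08]
force: [-1.0, 0.2, 6.1]
grip_width: 0.0203
finger_force: 87.8
```

Call:
carry_out([
  [[0,0,-0.008,0],[0,0,-0.02,0],[0,0,-0.036,0],[0,0,-0.055,0],[0,0,-0.08,0],[0,0,-0.105,0],[0,0,-0.13,0],[0,0,-0.155,0],[0,0,-0.18,0],[0,0,-0.2,0],[0,0,-0.21,0],[0,0,-0.21,0]],
])

```text
clock: 17.68
position: [0.5317, -0.0182, 0.1977]
tool_rot: [3.141, 0.004, 3.08]
force: [-0.5, 0.9, -1.2]
grip_width: 0.0202
finger_force: 88.2
```

Call:
carry_out([
  [[-0.003,-0.01,0,0],[-0.009,-0.03,0,0],[-0.016,-0.055,0,0],[-0.024,-0.08,0,0],[-0.032,-0.106,0,0],[-0.04,-0.132,0,0],[-0.047,-0.158,0,0],[-0.055,-0.183,0,0],[-0.061,-0.205,0,0],[-0.065,-0.217,0,0],[-0.066,-0.221,0,0],[-0.066,-0.221,0,0]],
])

```text
clock: 18.68
position: [0.5825, -0.2435, 0.1941]
tool_rot: [3.141, -0.002, 3.079]
force: [-0.1, 0.4, -1.5]
grip_width: 0.0203
finger_force: 88.2
```

```bash
python3 - <<'E'
from h import *
rel([.584,-.2425,.195])
s=bot.grab_frame("side")
for r in bot.spot_point(s,"soft_brush_face")[:2]: print(r["conf"],r["position"],onz(s,r["position"],.205))
im=np.hstack([cv2.resize(s["pixels"][100:240,230:370],(560,560),interpolation=2)])
cv2.imwrite("pics/s8.png",im[:,:,::-1])
E
```

```text
t 18.6833 pos [ 0.5825 -0.2435  0.1941] yaw 176.4 grip 0.0203 ff 88.18890452384949 F [-0.1  0.4 -1.5]
shift [-0.0014  0.0011 -0.0009]
0.72 [303.1, 158.6] [ 0.5187 -0.2449  0.205 ]
```

View pics/s8.png

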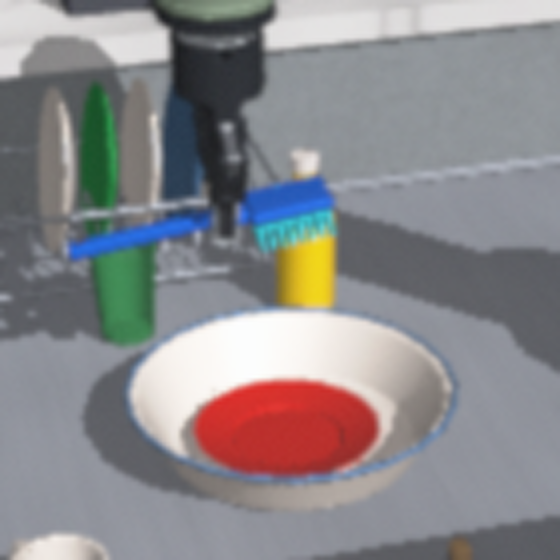

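The brush is level with nubs down at (295,225), and its tips measure within about 10 mm of the basin centre. I'll let it settle, then hand in.

Call:
carry_out([
  [[0,0,0,0],[0,0,0,0],[0,0,0,0],[0,0,0,0],[0,0,0,0],[0,0,0,0]],
])

```text
clock: 19.28
position: [0.5832, -0.2427, 0.1953]
tool_rot: [-3.142, 0.0, 3.08]
force: [0.4, 0.2, -1.8]
grip_width: 0.0203
finger_force: 88.2
```

```bash
python3 -c "
from workcell import bot
q=bot.observe();print(q['grip_width'],q['finger_force'],abs(q['qd']).max());print(bot.job_done())"
```

```text
0.020253485484102784 88.18923354148865 0.002266544555071171
the job is handed in; nothing more can be done
None
```

I handed the job in at about 19 s with the soft blue brush held still over the basin that holds the red plate; its bristles face down, its tips are within about 10 mm of the centre and well clear of the rim, and no verdict came back.

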